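# Restock the bench shelves and scan their labels

## Task

Stand all the spray cans upright in one neat side-by-side row along the dark strip of the low shelf and all the jars likewise on the high shelf, centred on the strip and less than 30 mm apart; the jars are thin-walled, so grip them lightly (with no more than 20 N) and set them down gently. When both rows stand, take the barcode scanner and point its window squarely at the middle of the low shelf's label from about 10 cm, hold it steady for a second, then do the same at the high shelf's label, and lay the scanner back on its rubber mat, lengthwise and on its keel. Leave everything else on the bench where it is.

Things in the scene. Friction and masses are not known exactly. Their poses are not given: they have to be found in the camera images.
- can1: white spray can with a yellow band, 52 mm in diameter, straight-sided up to 92 mm, then a narrow white nozzle 28 mm in diameter up to 115 mm; 0.11 to 0.22 kg; origin at the centre of its underside, z up through the nozzle. May be absent.
- can2: white spray can with a yellow band, 52 mm in diameter, straight-sided up to 92 mm, then a narrow white nozzle 28 mm in diameter up to 115 mm; 0.11 to 0.22 kg; origin at the centre of its underside, z up through the nozzle. May be absent.
- can3: white spray can with a yellow band, 52 mm in diameter, straight-sided up to 92 mm, then a narrow white nozzle 28 mm in diameter up to 115 mm; 0.11 to 0.22 kg; origin at the centre of its underside, z up through the nozzle. May be absent.
- jar1: thin-walled straight amber jar with a black lid, 62 mm in diameter, 50 mm high with its lid; 0.09 to 0.18 kg; origin at the centre of its underside, z up through the lid. Fragile: grip it with no more than 20 N; meeting the shelf with over 30 N breaks it. May be absent.
- jar2: thin-walled straight amber jar with a black lid, 62 mm in diameter, 50 mm high with its lid; 0.09 to 0.18 kg; origin at the centre of its underside, z up through the lid. Fragile: grip it with no more than 20 N; meeting the shelf with over 30 N breaks it. May be absent.
- jar3: thin-walled straight amber jar with a black lid, 62 mm in diameter, 50 mm high with its lid; 0.09 to 0.18 kg; origin at the centre of its underside, z up through the lid. Fragile: grip it with no more than 20 N; meeting the shelf with over 30 N breaks it. May be absent.
- low_shelf: The low shelf: fixed white board 130 deep (x) x 250 mm long (y), top 40 mm above the table; origin on the table under its centre, x to its back edge, z up. An 8 mm high, 6 mm thick lip runs along the back edge. A dark strip 20 mm wide along the middle (y) is the row line. A sloping label holder juts from the middle of the front, to 102 mm before the centre. It may stand on the left or the right.
- high_shelf: The high shelf: fixed white board 130 deep (x) x 250 mm long (y), top 80 mm above the table; origin on the table under its centre, x to its back edge, z up. An 8 mm high, 6 mm thick lip runs along the back edge. A dark strip 20 mm wide along the middle (y) is the row line. A sloping label holder juts from the middle of the front, to 102 mm before the centre. It may stand on the left or the right.
- low_shelf_row (a point): centre of the top of the low shelf's board, on the row line; x to the back edge, y along the row line, z up.
- high_shelf_row (a point): centre of the top of the high shelf's board, on the row line; x to the back edge, y along the row line, z up.
- low_shelf_label (a point): centre of the barcode label (76 x 34 mm) at the front edge of the low shelf, 83 mm in front of the board's centre and 16 mm below its top; the label faces forward (towards the robot) and 40 degrees above the level; its x axis points into the label, y along the label.
- high_shelf_label (a point): centre of the barcode label (76 x 34 mm) at the front edge of the high shelf, 83 mm in front of the board's centre and 16 mm below its top; the label faces forward (towards the robot) and 40 degrees above the level; its x axis points into the label, y along the label.
- scanner: barcode scanner, 0.17 kg, on its keel on the mat: level black bar x -70 to 60, 34 wide (y), z 30 to 60 mm; below it a keel 26 wide, x -60 to 30, z 0 to 32; in front a grey head 60 wide pitched 40 degrees nose-down, x 42 to 108, up to z 87, red window on its nose. Origin at the bottom centre, x forward to the head, z up; balances near x 20. Grip across the bar from above, x 0 to 15, z 45.
- scanner_window (a point): centre of the scanner's red window, 96 mm ahead of the scanner's origin and 37 mm above it; its x axis is the beam, pointing forward and 40 degrees downward when the scanner is level. It reads a label from 50 to 140 mm away.
- mat: flat fixed black rubber mat, 200 x 100 x 3 mm, the scanner's resting place, on the left or the right; origin at the centre of its underside, x along its length.
- meter: yellow multimeter lying flat, fixed, 170 x 85 x 43 mm; bystander on the other side from the mat.
- spool: solder spool standing on its flange, 58 mm in diameter, 40 mm high, between the shelf fronts; bystander.
- driver: screwdriver 170 mm long lying flat behind the shelves; bystander; x from handle to tip.
- mouse: black computer mouse 100 x 60 x 26 mm near the robot; bystander.
- mug: yellow mug, 80 mm in diameter, 90 mm high, beside the shelves; bystander.
- tape: roll of paper tape lying flat, 72 mm in diameter, 20 mm high, near the robot; bystander.
- phone: black phone 140 x 70 x 8 mm lying flat beside the shelves; bystander.
There are look-alikes about, which are no part of the job. Leave any yellow look-alike of the jar3 alone.

How it is judged:
By the outcome, as a careful person would: the job done as asked, in the order asked, and still so for the second after the job is handed in, with the robot touching nothing.
Of can1, can2, can3 only 2 to 3 are there at a start; the rules pass over those that are not, and their reading is None.
Of jar1, jar2, jar3 only 2 to 3 are there at a start; the rules pass over those that are not, and their reading is None.
At some moment in a run one of jar1, jar2, jar3 may be knocked a few centimetres aside while the robot is not near it.
It also fails if it takes over 210 s, if anything falls off the work surface, if the arm or the gripper's body presses on something with over 40 N, if the wrist force passes 120 N, or if a joint passes its speed limit or range.

## Robot

A 6-joint arm with a two-finger parallel gripper is mounted at the origin on the work surface. World frame = base frame: x ahead of the robot, y to its left, z up, the work surface at z = 0. Lengths are in m, angles in rad, forces in N, time in s.
With the tool pointing down it reaches from about 0.3 to 0.85 m from the base axis. Payload 4.2 kg.
Tool frame: the origin (TCP) lies on the centre line of the jaws, within the pads' length; the fingertips stand 19 mm ahead of it and the grasp point (between the pads) is the TCP; z points along the fingers, y is the line along which they close (so a half turn about z gives the same grasp; the last joint's range is limited). The gripper opens to 91 mm and grips with 3 to 60 N. Pads are 32 mm wide; open, the fingers measure 118 mm over their backs; the gripper's body (76 mm by 178 mm) begins 60 mm behind the grasp point.
Start: joints at [-1.31, 0.32, 1.565, -0, 1.257, -0.02], TCP at [0.159, -0.552, 0.233] pointing down, gripper open.
Joint ranges: [-3.11, 3.11], [-0.84, 2.01], [0.21, 2.61], [-1.34, 4.49], [0.05, 2.63], [-2.56, 2.56]. Speed limits (rad/s): [2.57, 2.57, 3.14, 3.14, 3.14, 3.14].

## Interface

Orientations are given as a rotation vector (axis times angle).
In Python, from cell import monitor, viewer, workorder gives the robot as it stands.
- The arm moves only by the tool apply_moves, never from a script. Its argument "series" is a list of rows, each a list of 3 entries, a list of its own where there are three numbers: the shift along the tool's x, y, z in m, then the turn, a rotation vector about the tool's x, y, z in degrees, then the opening, from -1 (shut) to 1 (fully open). A call has 1 to 10 rows; each row is the pose to reach, as a shift and turn from the pose commanded when the call began, along the tool's axes at that moment; what a row does not reach only later rows make up. A row lasts 1/10 s, in which the tool goes at most 50 mm and 8.59 degrees, less where a joint would pass 70% of its speed; a pose out of reach is approached as far as the arm can. A call with a gripper value outside its range is refused whole. The fingers move at their own pace and stop on an object; the grip force is fixed at half the most. Time passes only in rows, so rows that repeat a pose let the fingers close. It gives the time, the measured TCP pose, the force, the opening and the grip force at its end, in the units of the state.
- monitor.read_state(): the state, without advancing time (a new reading comes with each control period).
- viewer.read_camera(name): name is "scene" or "top"; returns the picture (420x560x3 uint8, blue, green, red); there is no depth.
- viewer.camera_params(name): a dict with "intrinsics" (3x3 intrinsics, pixels), "distortion" ([k1, k2, p1, p2, k3] as OpenCV has them; the pictures are not rectified), "rvec" (rotation vector, rad) and "tvec" (3), from world to camera coordinates, as OpenCV has them. Camera axes: x right, y down, z forward; pixel columns grow to the right and rows downward; lengths in m; the calibration is good to about 2 mm. A picture is of the moment at which its call begins. camera_params takes no time and is no camera call.
- workorder.hand_in(): hands the job in; it is judged then, once.
Trained networks look in the newest picture that a camera, given by its name, has taken for a name from the list of things; names that differ only in an ending like _2 or _b are one class to them, and where a whole thing is asked for, a point or a joint stands for the part that bears it (a point fixed in the world has none). Each returns a list of dicts, best first, with "conf" (0 to 1); they miss things now and then, are a little off and sometimes report something else, mostly with a low value. They report only what shows in the picture. A call takes as long as a camera call. They do not tell look-alikes from the thing itself.
- viewer.look_for(camera, thing): "at" ([x, y, z] in m, in world coordinates, good to about 4 mm: the middle of the surface that is visible of it).
- viewer.place_of(camera, thing): "at" ([x, y, z] in m, in world coordinates, good to about 4 mm: a listed point, or the origin of a listed thing).
The state is a dict: "time_s": time; "joint_positions": joint angles; "qvel": joint speeds; "joint_torque": joint torques, N m; "tcp_pos": TCP position; "eef_rot": TCP orientation; "contact_force": force on the tool from outside, world axes, zero at the start; "wrist_torque": the same for the moment, N m; "finger_gap": opening from 0.0 (shut) to 1.0 (fully open); "grip_force": force on a finger pad.
Only numpy, scipy, OpenCV 4.12 (cv2) and the standard library are available. Lean on these libraries where they do the work, as an engineer would, in place of code of your own. Each camera call takes 0.05 s, during which the arm holds its last target. There are 200 camera calls.

## Working session

There is one attempt and no reset: what is moved stays moved. The work goes in short steps, Python scripts to look and compute and a tool call to move; the robot and the scene stay as the last step left them, time stands still between calls to the robot, and variables do not carry over. Pictures are saved under pics/ and viewed, at most 14 in all, crops included, and the job is handed in when it is done.

Besides the shell and the picture viewer there is one more tool, called after "Request:" as a command line: name --argument value ..., lists and objects as JSON in quotes. apply_moves: Moves the arm, as the interface text tells. Its arguments: {"type":"object","properties":{"series":{"type":"array"}},"required":["series"]}

```bash
mkdir -p pics; cat > h.py <<'E'
import numpy as np, cv2
from cell import monitor, viewer, workorder
from scipy.spatial.transform import Rotation as R
def cam(n):
    p=viewer.camera_params(n); return [np.array(p[k],float) for k in("intrinsics","distortion","rvec","tvec")]
def proj(n,pts):
    K,d,r,t=cam(n); return cv2.projectPoints(np.array(pts,float).reshape(-1,3),r,t,K,d)[0].reshape(-1,2)
def unproj(n,uv,z):
    K,d,r,t=cam(n); x=cv2.undistortPoints(np.array(uv,float).reshape(-1,1,2),K,d).reshape(-1,2)
    M=cv2.Rodrigues(r)[0]; c=-M.T@t.ravel(); D=np.c_[x,np.ones(len(x))]@M
    return c+D*((z-c[2])/D[:,2])[:,None]
E
python3 - <<'E'
from h import *
for c in("scene","top"):
    cv2.imwrite(f"pics/{c}0.png",viewer.read_camera(c))
    K,d,r,t=cam(c); print(c,(-cv2.Rodrigues(r)[0].T@t.ravel()).round(3))
print(monitor.read_state())
for th in["can1","jar1","low_shelf_row","high_shelf_row","low_shelf_label","high_shelf_label","scanner","scanner_window","mat","spool","mug","meter","phone","mouse","tape"]:
    for c in("top","scene"):
        print(th,c,[(round(o['conf'],2),np.round(o['at'],3).tolist(),proj(c,o['at'])[0].round().astype(int).tolist()) for o in viewer.place_of(c,th)])
E
```

```text
scene [1.044 0.653 0.887]
top [ 0.454 -0.013  1.51 ]
{'time_s': 0.1, 'joint_positions': array([-1.31000681e+00,  3.20190407e-01,  1.56553206e+00, -1.48488092e-05,
        1.25738527e+00, -1.99651024e-02]), 'qvel': array([-0.00157941, -0.00326636, -0.00183872, -0.00214893,  0.00105386,
       -0.00129075]), 'joint_torque': array([ 5.29760346e-04, -4.13332236e+01, -2.32510060e+01,  7.29946489e-02,
        4.22694243e-02, -5.28780561e-05]), 'tcp_pos': array([ 0.15923111, -0.55208481,  0.2322356 ]), 'eef_rot': array([-3.10920101e+00, -4.39358265e-01,  3.07750583e-04]), 'contact_force': array([0.02649809, 0.81164081, 0.18542574]), 'wrist_torque': array([0.00831662, 0.0070929 , 0.03144738]), 'grip_force': 0.0, 'finger_gap': 1.0040256420569509}
can1 top [(0.87, [0.44, 0.183, 0.001], [217, 264]), (0.81, [0.421, -0.311, 0.001], [378, 268])]
can1 scene [(0.63, [0.415, -0.313, 0.0], [254, 154]), (0.57, [0.444, 0.178, 0.003], [357, 253])]
jar1 top [(0.84, [0.468, -0.175, 0.001], [334, 253]), (0.65, [0.427, 0.068, -0.003], [254, 268]), (0.64, [0.455, -0.064, 0.002], [297, 258])]
jar1 scene [(0.64
[... 1673 characters left out ...]
338])]
meter top [(0.88, [0.5, -0.43, 0.0], [416, 241]), (0.36, [0.503, 0.437, -0.001], [135, 244])]
meter scene [(0.97, [0.5, -0.43, 0.004], [212, 146]), (0.47, [0.769, 0.062, -0.0], [223, 289])]
phone top [(0.7, [0.688, -0.406, 0.001], [406, 181]), (0.23, [0.661, -0.173, 0.082], [334, 187])]
phone scene [(0.7, [0.689, -0.412, 0.001], [161, 172])]
mouse top [(0.68, [0.329, -0.237, 0.001], [355, 299])]
mouse scene [(0.94, [0.332, -0.233, 0.001], [291, 157])]
tape top [(0.75, [0.331, 0.235, 0.003], [199, 300]), (0.27, [0.329, -0.234, 0.002], [354, 298]), (0.26, [0.438, 0.179, -0.002], [218, 264])]
tape scene [(0.67, [0.332, 0.233, -0.001], [404, 246]), (0.2, [0.675, 0.419, -0.0], [358, 381])]
```

View pics/scene0.png

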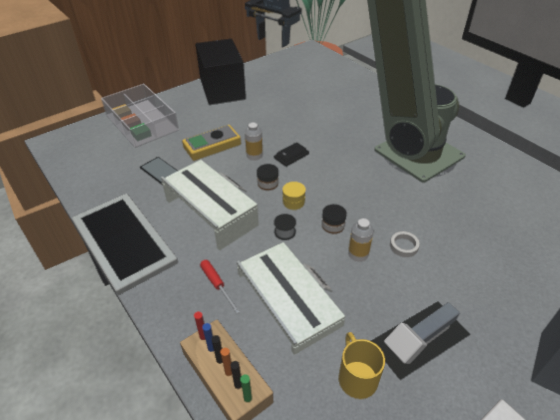

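View pics/top0.png

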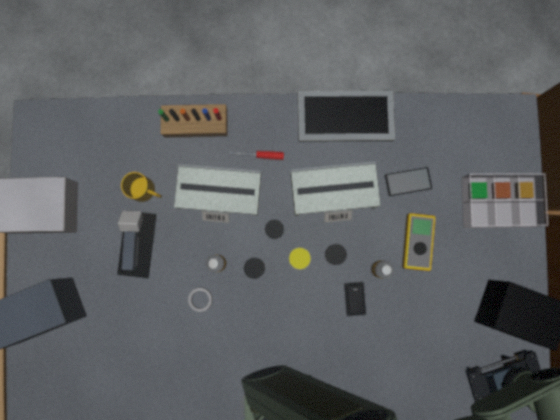

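```bash
python3 - <<'E'
from h import *
s=cv2.imread("pics/scene0.png"); t=cv2.imread("pics/top0.png")
a=cv2.resize(s[110:270,225:405],(720,640)[:2],interpolation=cv2.INTER_CUBIC)[:600]
cv2.imwrite("pics/crop1.png",cv2.resize(s[110:270,225:405],None,fx=3.7,fy=3.7,interpolation=cv2.INTER_CUBIC))
g=cv2.cvtColor(t,cv2.COLOR_BGR2GRAY)
for n,(u0,u1,v0,v1),z in(("low",(170,265,162,216),.04),("high",(288,384,160,215),.08)):
    w=np.where(g[v0:v1,u0:u1]>150,255,0).astype(np.uint8)
    c=max(cv2.findContours(w,0,2)[0],key=cv2.contourArea)
    box=cv2.boxPoints(cv2.minAreaRect(c))+[u0,v0]
    P=unproj("top",box,z); print(n,P[:,:2].mean(0).round(4)); e=np.diff(np.r_[P,P[:1]],axis=0)
    print(np.c_[np.linalg.norm(e,axis=1),np.degrees(np.arctan2(e[:,1],e[:,0]))].round(3).tolist())
    m=np.zeros_like(g); cv2.drawContours(m,[c+np.array([u0,v0])],-1,255,-1)
    d=((g<90)&(cv2.erode(m,np.ones((9,9)))>0)); ys,xs=np.nonzero(d)
    Q=unproj("top",np.c_[xs,ys],z)[:,:2]; q=Q.mean(0); l=np.linalg.svd(Q-q,full_matrices=False)[2][0]; print("strip",q.round(4),np.degrees(np.arctan2(l[1],l[0])).round(2),len(Q), np.ptp((Q-q)@l))
# dark blobs & circles tops
hsv=cv2.cvtColor(t,cv2.COLOR_BGR2HSV)
for n,(u,v),r,z in(("jarA",(254,268),15,.05),("jarB",(335,254),15,.05),("spool?",(274,229),14,.04)):
    w=(g[v-r:v+r+1,u-r:u+r+1]<60).astype(np.uint8); ys,xs=np.nonzero(w)
    c=max(cv2.findContours(w,0,2)[0],key=cv2.contourArea); (x,y),rr=cv2.minEnclosingCircle(c)
    P=unproj("top",[[xs.mean()+u-r,ys.mean()+v-r],[x+u-r-rr,y+v-r],[x+u-r+rr,y+v-r]],z); print(n,P[0].round(4),"dia",np.linalg.norm(P[1]-P[2]).round(4))
E
```

```text
low [0.6623 0.1761]
[[0.122, -4.342], [0.248, -95.636], [0.121, 174.805], [0.246, 84.5]]
strip [0.6648 0.1757] 84.4 315 0.21617728088203877
high [ 0.6565 -0.1758]
[[0.247, -84.384], [0.123, -175.637], [0.245, 95.442], [0.122, 5.23]]
strip [ 0.6588 -0.1748] -84.99 342 0.21898139640661352
jarA [0.4273 0.0661 0.05  ] dia 0.0573
jarB [ 0.4647 -0.1751  0.05  ] dia 0.0583
spool? [0.5419 0.0058 0.04  ] dia 0.0517
```

View pics/crop1.png

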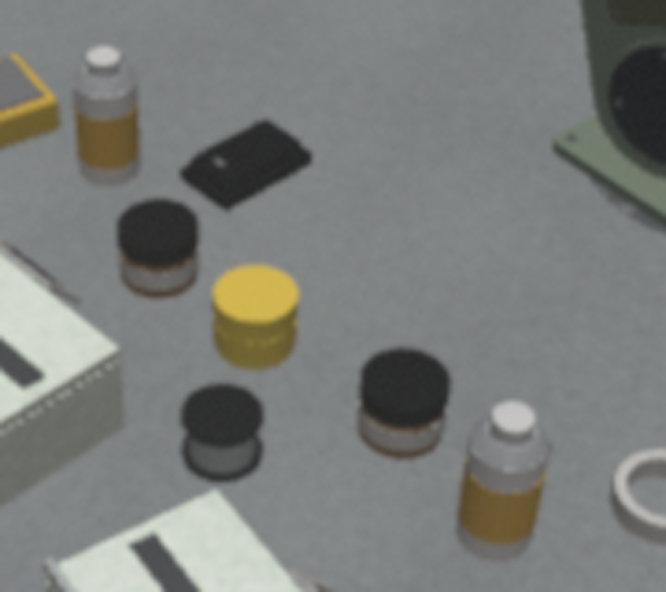

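Request:
apply_moves --series '[[[0.315,-0.159,0],[0,0,-73.9],1],[[0.315,-0.159,0],[0,0,-73.9],1],[[0.315,-0.159,0],[0,0,-73.9],1],[[0.315,-0.159,0],[0,0,-73.9],1],[[0.315,-0.159,0],[0,0,-73.9],1],[[0.315,-0.159,0],[0,0,-73.9],1],[[0.315,-0.159,0],[0,0,-73.9],1],[[0.315,-0.159,0],[0,0,-73.9],1],[[0.315,-0.159,0],[0,0,-73.9],1],[[0.315,-0.159,0],[0,0,-73.9],1]]'

```text
time_s: 2.6
tcp_pos: [0.4184, -0.3119, 0.233]
eef_rot: [2.22, 2.222, -0.0]
contact_force: [0.3, 0.1, 0.2]
finger_gap: 0.999
grip_force: 0.0
```

```bash
cat >> h.py <<'E'
def st():
    s=monitor.read_state(); M=R.from_rotvec(s['eef_rot']).as_matrix()
    print("t",round(s['time_s'],2),"tcp",s['tcp_pos'].round(4),"xaxis",M[:,0].round(4),"z",M[:,2].round(4),"F",s['contact_force'].round(1),"gap mm",round(s['finger_gap']*91,1),"grip",round(s['grip_force'],1),"q6",s['joint_positions'][5].round(2))
def look(*ths,cams=("top","scene")):
    for c in cams:
        viewer.read_camera(c)
        for th in ths: print(th,c,[(round(o['conf'],2),np.round(o['at'],3).tolist()) for o in viewer.place_of(c,th) if o['conf']>.3])
E
python3 - <<'E'
from h import *
st(); look("can1","jar1"); st()
E
```

```text
t 2.6 tcp [ 0.4184 -0.3119  0.233 ] xaxis [-9.e-04  1.e+00 -2.e-04] z [-0.e+00 -2.e-04 -1.e+00] F [0.3 0.1 0.2] gap mm 90.9 grip 0.0 q6 -0.66
can1 top [(0.8, [0.418, -0.314, 0.003]), (0.69, [0.438, 0.184, -0.0])]
jar1 top [(0.89, [0.466, -0.178, -0.002]), (0.87, [0.457, -0.068, -0.004]), (0.81, [0.424, 0.068, -0.0])]
can1 scene [(0.92, [0.414, -0.314, -0.001]), (0.8, [0.442, 0.176, 0.008]), (0.54, [0.66, -0.175, 0.077])]
jar1 scene [(0.87, [0.426, 0.066, 0.002]), (0.75, [0.459, -0.175, -0.001]), (0.6, [0.457, -0.066, -0.002])]
t 2.9 tcp [ 0.4177 -0.3128  0.233 ] xaxis [ 1.9e-03  1.0e+00 -1.0e-04] z [ 0.e+00 -1.e-04 -1.e+00] F [-0.3 -0.5  0.6] gap mm 90.8 grip 0.0 q6 -0.66
```

Request:
apply_moves --series '[[[-0.001,0,0.05],[0,0,0],1],[[-0.001,0,0.1],[0,0,0],1],[[-0.001,0,0.14],[0,0,0],1],[[-0.001,0,0.168],[0,0,0],1],[[-0.001,0,0.168],[0,0,0],1]]'

```text
time_s: 3.4
tcp_pos: [0.4154, -0.3119, 0.0615]
eef_rot: [-2.217, -2.214, 0.002]
contact_force: [0.2, 0.6, -0.1]
finger_gap: 1.001
grip_force: 0.0
```

Request:
apply_moves --series '[[[0,0,0],[0,0,0],0.12],[[0,0,0],[0,0,0],0.12],[[0,0,0],[0,0,0],0.12],[[0,0,0],[0,0,0],0.12],[[0,0,0],[0,0,0],0.12],[[0,0,0],[0,0,0],0.12],[[0,0,0],[0,0,0],0.12],[[0,0,0],[0,0,0],0.12]]'

```text
time_s: 4.2
tcp_pos: [0.4181, -0.3136, 0.0656]
eef_rot: [2.221, 2.221, -0.0]
contact_force: [-0.4, 0.7, 6.3]
finger_gap: 0.566
grip_force: 30.0
```

Request:
apply_moves --series '[[[0,0,0],[0,0,0],0.08],[[0,0,0],[0,0,0],0.08],[[0,0,0],[0,0,0],0.08],[[0,0,0],[0,0,0],0.08]]'

```text
time_s: 4.6
tcp_pos: [0.4181, -0.3136, 0.0656]
eef_rot: [2.221, 2.221, -0.0]
contact_force: [-2.1, 0.1, 5.6]
finger_gap: 0.567
grip_force: 30.0
```

Request:
apply_moves --series '[[[0,0,0],[0,0,0],0.0],[[0,0,0],[0,0,0],0.0],[[0,0,0],[0,0,0],0.0],[[0,0,0],[0,0,0],0.0]]'

```text
time_s: 5.0
tcp_pos: [0.4181, -0.3136, 0.0656]
eef_rot: [2.221, 2.221, 0.0]
contact_force: [-0.9, -1.3, 4.8]
finger_gap: 0.565
grip_force: 30.0
```

Request:
apply_moves --series '[[[0,0,0],[0,0,0],0.125],[[0,0,0],[0,0,0],0.125]]'

```text
time_s: 5.2
tcp_pos: [0.4182, -0.3136, 0.0656]
eef_rot: [2.221, 2.221, -0.0]
contact_force: [-1.4, 1.0, 6.1]
finger_gap: 0.569
grip_force: 30.0
```

Request:
apply_moves --series '[[[0,0,0],[0,0,0],0.13],[[0,0,0],[0,0,0],0.13]]'

```text
time_s: 5.4
tcp_pos: [0.4181, -0.3136, 0.0656]
eef_rot: [2.221, 2.221, -0.0]
contact_force: [-1.4, 0.3, 5.8]
finger_gap: 0.568
grip_force: 19.0
```

Request:
apply_moves --series '[[[0,0,0],[0,0,0],0.135],[[0,0,0],[0,0,0],0.135]]'

```text
time_s: 5.6
tcp_pos: [0.4181, -0.3136, 0.0656]
eef_rot: [2.221, 2.221, -0.0]
contact_force: [-0.9, 0.8, 5.3]
finger_gap: 0.572
grip_force: 8.5
```

Request:
apply_moves --series '[[[0,0,0],[0,0,0],0.14],[[0,0,0],[0,0,0],0.14]]'

```text
time_s: 5.8
tcp_pos: [0.4181, -0.3135, 0.0649]
eef_rot: [2.221, 2.221, 0.0]
contact_force: [0.0, -0.9, 0.8]
finger_gap: 0.571
grip_force: 0.3
```

Request:
apply_moves --series '[[[0,0,0],[0,0,0],0.145],[[0,0,0],[0,0,0],0.145]]'

```text
time_s: 6.0
tcp_pos: [0.4179, -0.3134, 0.0647]
eef_rot: [-2.222, -2.221, -0.0]
contact_force: [-0.2, 0.9, 0.9]
finger_gap: 0.574
grip_force: 0.2
```

Request:
apply_moves --series '[[[0,0,0],[0,0,0],0.15],[[0,0,0],[0,0,0],0.15]]'

```text
time_s: 6.2
tcp_pos: [0.4179, -0.3134, 0.0648]
eef_rot: [-2.221, -2.221, 0.0]
contact_force: [0.6, 0.4, -0.7]
finger_gap: 0.575
grip_force: 0.1
```

Request:
apply_moves --series '[[[0,0,0],[0,0,0],-0.1],[[0,0,0],[0,0,0],-0.1],[[0,0,0],[0,0,0],-0.1],[[0,0,-0.01],[0,0,0],-0.1],[[0,0,-0.04],[0,0,0],-0.1],[[0,0,-0.08],[0,0,0],-0.1],[[0,0,-0.12],[0,0,0],-0.1],[[0,0,-0.165],[0,0,0],-0.1],[[0,0,-0.165],[0,0,0],-0.1]]'

```text
time_s: 7.1
tcp_pos: [0.4206, -0.3155, 0.2372]
eef_rot: [2.212, 2.211, 0.003]
contact_force: [1.0, -0.6, -0.3]
finger_gap: 0.564
grip_force: 30.0
```

Request:
apply_moves --series '[[[0.035,0.02,0],[0,0,0],-0.1],[[0.07,0.04,0],[0,0,0],-0.1],[[0.105,0.06,0],[0,0,0],-0.1],[[0.14,0.08,0],[0,0,0],-0.1],[[0.175,0.1,0],[0,0,0],-0.1],[[0.21,0.115,0],[0,0,0],-0.1],[[0.2265,0.121,0],[0,0,0],-0.1],[[0.2265,0.121,0],[0,0,0],-0.1]]'

```text
time_s: 7.9
tcp_pos: [0.5392, -0.0847, 0.2294]
eef_rot: [-2.217, -2.224, 0.0]
contact_force: [0.1, -0.6, -0.9]
finger_gap: 0.562
grip_force: 30.0
```

Request:
apply_moves --series '[[[0.035,0.02,0],[0,0,0],-0.1],[[0.07,0.04,0],[0,0,0],-0.1],[[0.105,0.06,0],[0,0,0],-0.1],[[0.14,0.08,0],[0,0,0],-0.1],[[0.175,0.1,0],[0,0,0],-0.1],[[0.21,0.115,0],[0,0,0],-0.1],[[0.2265,0.121,0],[0,0,0],-0.1],[[0.2265,0.121,0],[0,0,0],-0.1],[[0.2265,0.121,0],[0,0,0],-0.1]]'

```text
time_s: 8.8
tcp_pos: [0.6595, 0.1381, 0.2295]
eef_rot: [2.222, 2.221, -0.003]
contact_force: [0.1, -0.7, -1.2]
finger_gap: 0.565
grip_force: 30.0
```

```bash
python3 - <<'E'
from h import *
st(); look("can1","jar1"); st()
E
```

```text
t 8.8 tcp [0.6595 0.1381 0.2295] xaxis [ 6.0e-04  1.0e+00 -1.7e-03] z [-0.0015 -0.0017 -1.    ] F [ 0.1 -0.7 -1.2] gap mm 51.4 grip 30.0 q6 0.19
can1 top []
jar1 top [(0.78, [0.466, -0.179, -0.002]), (0.77, [0.427, 0.067, -0.002]), (0.69, [0.457, -0.066, -0.002])]
can1 scene [(0.97, [0.66, 0.141, 0.166]), (0.89, [0.444, 0.176, 0.007])]
jar1 scene [(0.68, [0.424, 0.066, 0.0]), (0.47, [0.455, -0.067, -0.001]), (0.39, [0.459, -0.176, -0.001])]
t 9.1 tcp [0.6598 0.1384 0.2303] xaxis [ 1.5e-03  1.0e+00 -3.0e-04] z [ 2.e-04 -3.e-04 -1.e+00] F [ 0.6 -0.1 -0.8] gap mm 51.5 grip 30.0 q6 0.19
```

Request:
apply_moves --series '[[[0.001,0,0.04],[0,0,0],-0.1],[[0.001,0,0.08],[0,0,0],-0.1],[[0.001,0,0.1],[0,0,0],-0.1],[[0.001,0,0.112],[0,0,0],-0.1],[[0.001,0,0.117],[0,0,0],-0.1],[[0.001,0,0.12],[0,0,0],-0.1],[[0.001,0,0.122],[0,0,0],-0.1],[[0.001,0,0.124],[0,0,0],-0.1],[[0.001,0,0.124],[0,0,0],-0.1]]'

```text
time_s: 10.0
tcp_pos: [0.6603, 0.1406, 0.1065]
eef_rot: [2.221, 2.221, 0.001]
contact_force: [0.5, -0.1, -1.7]
finger_gap: 0.565
grip_force: 30.0
```

Request:
apply_moves --series '[[[0,0,0],[0,0,0],0.2],[[0,0,0],[0,0,0],0.5],[[0,0,0],[0,0,0],0.7],[[0,0,0],[0,0,0],0.7],[[0,0,-0.03],[0,0,0],0.7],[[0,0,-0.07],[0,0,0],0.7],[[0,0,-0.11],[0,0,0],0.7],[[0,0,-0.126],[0,0,0],0.7],[[0,0,-0.126],[0,0,0],0.7]]'

```text
time_s: 10.9
tcp_pos: [0.6615, 0.1408, 0.2356]
eef_rot: [2.219, 2.218, 0.009]
contact_force: [0.2, 0.0, 0.5]
finger_gap: 0.848
grip_force: 0.0
```

```bash
python3 - <<'E'
from h import *
st(); look("can1",cams=("scene",)); st()
E
```

```text
t 10.9 tcp [0.6615 0.1408 0.2356] xaxis [2.0e-04 1.0e+00 1.3e-03] z [ 0.007   0.0013 -1.    ] F [0.2 0.  0.5] gap mm 77.2 grip 0.0 q6 0.19
can1 scene [(0.98, [0.443, 0.177, 0.003]), (0.7, [0.658, 0.142, 0.04])]
t 11.0 tcp [0.6596 0.1404 0.2312] xaxis [ 2.e-04  1.e+00 -3.e-04] z [-9.e-04 -3.e-04 -1.e+00] F [ 0.  -0.2  0.4] gap mm 77.2 grip 0.0 q6 0.19
```

Request:
apply_moves --series '[[[0.01,-0.045,0],[0,0,0],1],[[0.02,-0.09,0],[0,0,0],1],[[0.03,-0.135,0],[0,0,0],1],[[0.035,-0.18,0],[0,0,0],1],[[0.04,-0.218,0],[0,0,0],1],[[0.04,-0.218,0.04],[0,0,0],1],[[0.04,-0.218,0.08],[0,0,0],1],[[0.04,-0.218,0.12],[0,0,0],1],[[0.04,-0.218,0.165],[0,0,0],1],[[0.04,-0.218,0.165],[0,0,0],1]]'

```text
time_s: 12.0
tcp_pos: [0.4363, 0.1784, 0.061]
eef_rot: [-2.217, -2.217, 0.023]
contact_force: [-1.0, -0.5, -1.2]
finger_gap: 0.997
grip_force: 0.0
```

Request:
apply_moves --series '[[[0,0,0],[0,0,0],-0.1],[[0,0,0],[0,0,0],-0.1],[[0,0,0],[0,0,0],-0.1],[[0,0,0],[0,0,0],-0.1],[[0,0,0],[0,0,0],-0.1],[[0,0,0],[0,0,0],-0.1],[[0,0,0],[0,0,0],-0.1],[[0,0,0],[0,0,0],-0.1]]'

```text
time_s: 12.8
tcp_pos: [0.4426, 0.1807, 0.0678]
eef_rot: [2.221, 2.221, 0.002]
contact_force: [0.0, 0.1, 6.0]
finger_gap: 0.564
grip_force: 30.0
```

Request:
apply_moves --series '[[[0,0,-0.01],[0,0,0],-0.1],[[0,0,-0.04],[0,0,0],-0.1],[[0,0,-0.08],[0,0,0],-0.1],[[0,0,-0.12],[0,0,0],-0.1],[[0,0,-0.165],[0,0,0],-0.1],[[0,0,-0.165],[0,0,0],-0.1],[[0,0,-0.165],[0,0,0],-0.1]]'

```text
time_s: 13.5
tcp_pos: [0.442, 0.1806, 0.2327]
eef_rot: [2.221, 2.221, 0.002]
contact_force: [-0.4, 0.0, -2.3]
finger_gap: 0.565
grip_force: 30.0
```

```bash
python3 - <<'E'
from h import *
st(); look("can1","jar1",cams=("scene",)); st()
E
```

```text
t 13.5 tcp [0.442  0.1806 0.2327] xaxis [2.e-04 1.e+00 5.e-04] z [ 1.6e-03  5.0e-04 -1.0e+00] F [-0.4  0.  -2.3] gap mm 51.4 grip 30.0 q6 0.36
can1 scene [(0.83, [0.656, 0.143, 0.04]), (0.59, [0.443, 0.175, 0.169])]
jar1 scene [(0.77, [0.46, -0.177, -0.001]), (0.66, [0.428, 0.066, 0.0]), (0.6, [0.453, -0.065, 0.001])]
t 13.65 tcp [0.4409 0.1801 0.2302] xaxis [ 2.0e-04  1.0e+00 -1.5e-03] z [-0.0037 -0.0015 -1.    ] F [ 0.7 -0.2 -1.5] gap mm 51.4 grip 30.0 q6 0.36
```

Request:
apply_moves --series '[[[0.008,0.045,0],[0,0,0],-0.1],[[0.016,0.09,0],[0,0,0],-0.1],[[0.024,0.135,0],[0,0,0],-0.1],[[0.03,0.18,0],[0,0,0],-0.1],[[0.032,0.21,0],[0,0,0],-0.1],[[0.032,0.2255,0],[0,0,0],-0.1],[[0.032,0.2255,0],[0,0,0],-0.1],[[0.032,0.2255,0],[0,0,0],-0.1]]'

```text
time_s: 14.45
tcp_pos: [0.6665, 0.2123, 0.2297]
eef_rot: [-2.22, -2.219, 0.006]
contact_force: [-0.0, -0.8, -2.1]
finger_gap: 0.568
grip_force: 30.0
```

Request:
apply_moves --series '[[[0,0,0.04],[0,0,0],-0.1],[[0,0,0.08],[0,0,0],-0.1],[[0,0,0.1],[0,0,0],-0.1],[[0,0,0.112],[0,0,0],-0.1],[[0,0,0.117],[0,0,0],-0.1],[[0,0,0.12],[0,0,0],-0.1],[[0,0,0.122],[0,0,0],-0.1],[[0,0,0.124],[0,0,0],-0.1],[[0,0,0.124],[0,0,0],-0.1]]'

```text
time_s: 15.35
tcp_pos: [0.6678, 0.2126, 0.1085]
eef_rot: [2.221, 2.221, 0.001]
contact_force: [0.1, -0.0, -0.9]
finger_gap: 0.564
grip_force: 30.0
```

```bash
python3 - <<'E'
from h import *
st()
E
```

```text
t 15.35 tcp [0.6678 0.2126 0.1085] xaxis [3.e-04 1.e+00 2.e-04] z [ 9.e-04  2.e-04 -1.e+00] F [ 0.1 -0.  -0.9] gap mm 51.3 grip 30.0 q6 0.29
```

Request:
apply_moves --series '[[[0,0,0.0015],[0,0,0],-0.1],[[0,0,0.0015],[0,0,0],0.2],[[0,0,0.0015],[0,0,0],0.5],[[0,0,0.0015],[0,0,0],0.7],[[0,0,0.0015],[0,0,0],0.7],[[0,0,-0.03],[0,0,0],0.7],[[0,0,-0.07],[0,0,0],0.7],[[0,0,-0.11],[0,0,0],0.7],[[0,0,-0.126],[0,0,0],0.7],[[0,0,-0.126],[0,0,0],0.7]]'

```text
time_s: 16.35
tcp_pos: [0.6689, 0.2129, 0.2376]
eef_rot: [2.219, 2.219, 0.01]
contact_force: [-0.6, -0.3, -0.9]
finger_gap: 0.848
grip_force: 0.0
```

Request:
apply_moves --series '[[[-0.024,-0.04,0],[0,0,0],1],[[-0.048,-0.08,0],[0,0,0],1],[[-0.072,-0.12,0],[0,0,0],1],[[-0.096,-0.16,0],[0,0,0],1],[[-0.12,-0.2,0],[0,0,0],1],[[-0.14,-0.23,0],[0,0,0],1],[[-0.146,-0.2415,0],[0,0,0],1],[[-0.146,-0.2415,0],[0,0,0],1],[[-0.146,-0.2415,0],[0,0,0],1]]'

```text
time_s: 17.25
tcp_pos: [0.4271, 0.067, 0.2336]
eef_rot: [2.222, 2.221, 0.001]
contact_force: [0.3, 0.0, -0.6]
finger_gap: 0.999
grip_force: 0.0
```

```bash
python3 - <<'E'
from h import *
st(); look("can1","jar1"); st()
E
```

```text
t 17.25 tcp [0.4271 0.067  0.2336] xaxis [3.e-04 1.e+00 4.e-04] z [ 7.e-04  4.e-04 -1.e+00] F [ 0.3  0.  -0.6] gap mm 90.9 grip 0.0 q6 0.13
can1 top [(0.88, [0.66, 0.144, 0.041]), (0.87, [0.662, 0.212, 0.04])]
jar1 top [(0.72, [0.469, -0.176, -0.002]), (0.57, [0.458, -0.065, -0.001])]
can1 scene [(0.69, [0.657, 0.14, 0.039]), (0.62, [0.667, 0.205, 0.044])]
jar1 scene [(0.66, [0.423, 0.066, -0.0]), (0.66, [0.46, -0.176, -0.004]), (0.63, [0.453, -0.064, -0.0])]
t 17.55 tcp [0.4267 0.067  0.2336] xaxis [-4.e-04  1.e+00 -1.e-04] z [-4.e-04 -1.e-04 -1.e+00] F [-0.8 -0.1 -0.4] gap mm 91.1 grip 0.0 q6 0.13
```

Request:
apply_moves --series '[[[0,0,0.05],[0,0,0],1],[[0,0,0.1],[0,0,0],1],[[0,0,0.15],[0,0,0],1],[[0,0,0.18],[0,0,0],1],[[0,0,0.199],[0,0,0],1],[[0,0,0.199],[0,0,0],1],[[0,0,0.199],[0,0,0],0.8],[[0,0,0.199],[0,0,0],0.65],[[0,0,0.199],[0,0,0],0.55],[[0,0,0.199],[0,0,0],0.5]]'

```text
time_s: 18.55
tcp_pos: [0.4267, 0.0666, 0.0359]
eef_rot: [2.221, 2.22, 0.003]
contact_force: [0.8, 0.4, 0.7]
finger_gap: 0.755
grip_force: 0.0
```

Request:
apply_moves --series '[[[0,0,0],[0,0,0],0.46],[[0,0,0],[0,0,0],0.43],[[0,0,0],[0,0,0],0.41],[[0,0,0],[0,0,0],0.4],[[0,0,0],[0,0,0],0.39],[[0,0,0],[0,0,0],0.38],[[0,0,0],[0,0,0],0.373],[[0,0,0],[0,0,0],0.367],[[0,0,0],[0,0,0],0.363],[[0,0,0],[0,0,0],0.363]]'

```text
time_s: 19.55
tcp_pos: [0.4263, 0.0666, 0.035]
eef_rot: [2.221, 2.221, 0.001]
contact_force: [1.6, 0.3, 1.0]
finger_gap: 0.681
grip_force: 0.7
```

Request:
apply_moves --series '[[[0,0,0],[0,0,0],0.361],[[0,0,0],[0,0,0],0.359],[[0,0,0],[0,0,0],0.358],[[0,0,0],[0,0,0],0.358]]'

```text
time_s: 19.95
tcp_pos: [0.4263, 0.0666, 0.035]
eef_rot: [2.221, 2.221, 0.001]
contact_force: [1.8, -0.1, 1.4]
finger_gap: 0.681
grip_force: 1.7
```

Force rises smoothly; tighten to about 12 N.

Request:
apply_moves --series '[[[0,0,0],[0,0,0],0.357],[[0,0,0],[0,0,0],0.356],[[0,0,0],[0,0,0],0.355],[[0,0,0],[0,0,0],0.355]]'

```text
time_s: 20.35
tcp_pos: [0.4263, 0.0666, 0.035]
eef_rot: [2.221, 2.221, 0.001]
contact_force: [1.7, -0.1, 2.2]
finger_gap: 0.676
grip_force: 6.4
```

Request:
apply_moves --series '[[[0,0,0],[0,0,0],0.354],[[0,0,0],[0,0,0],0.353],[[0,0,0],[0,0,0],0.353]]'

```text
time_s: 20.65
tcp_pos: [0.4263, 0.0666, 0.035]
eef_rot: [2.221, 2.221, 0.001]
contact_force: [2.9, 0.7, 2.0]
finger_gap: 0.678
grip_force: 10.0
```

```bash
python3 - <<'E'
from h import *
st()
E
```

```text
t 20.65 tcp [0.4263 0.0666 0.035 ] xaxis [ 2.e-04  1.e+00 -0.e+00] z [ 5.e-04 -0.e+00 -1.e+00] F [2.9 0.7 2. ] gap mm 61.7 grip 10.0 q6 0.13
```

Request:
apply_moves --series '[[[0,0,0],[0,0,0],0.352],[[0,0,-0.005],[0,0,0],0.352],[[0,0,-0.02],[0,0,0],0.352],[[0,0,-0.045],[0,0,0],0.352],[[0,0,-0.075],[0,0,0],0.352],[[0,0,-0.105],[0,0,0],0.352],[[0,0,-0.135],[0,0,0],0.352],[[0,0,-0.16],[0,0,0],0.352],[[0,0,-0.17],[0,0,0],0.352],[[0,0,-0.17],[0,0,0],0.352]]'

```text
time_s: 21.65
tcp_pos: [0.4256, 0.0665, 0.2053]
eef_rot: [2.221, 2.221, 0.0]
contact_force: [0.4, 0.0, -1.3]
finger_gap: 0.68
grip_force: 11.8
```

```bash
python3 - <<'E'
from h import *
st()
E
```

```text
t 21.65 tcp [0.4256 0.0665 0.2053] xaxis [ 2.e-04  1.e+00 -0.e+00] z [ 3.e-04 -0.e+00 -1.e+00] F [ 0.4  0.  -1.3] gap mm 61.8 grip 11.8 q6 0.13
```

Request:
apply_moves --series '[[[-0.01,0.012,0],[0,0,0],0.352],[[-0.03,0.035,0],[0,0,0],0.352],[[-0.055,0.063,0],[0,0,0],0.352],[[-0.08,0.091,0],[0,0,0],0.352],[[-0.105,0.12,0],[0,0,0],0.352],[[-0.13,0.149,0],[0,0,0],0.352],[[-0.155,0.177,0],[0,0,0],0.352],[[-0.18,0.206,0],[0,0,0],0.352],[[-0.195,0.223,0],[0,0,0],0.352],[[-0.201,0.23,0],[0,0,0],0.352]]'

```text
time_s: 22.65
tcp_pos: [0.6568, -0.1371, 0.2014]
eef_rot: [-2.222, -2.217, 0.004]
contact_force: [-0.7, -0.7, -1.8]
finger_gap: 0.677
grip_force: 11.8
```

Request:
apply_moves --series '[[[0,0,0],[0,0,0],0.352],[[0,0,0.01],[0,0,0],0.352],[[0,0,0.03],[0,0,0],0.352],[[0,0,0.05],[0,0,0],0.352],[[0,0,0.065],[0,0,0],0.352],[[0,0,0.075],[0,0,0],0.352],[[0,0,0.08],[0,0,0],0.352],[[0,0,0.08],[0,0,0],0.352],[[0,0,0.08],[0,0,0],0.352]]'

```text
time_s: 23.55
tcp_pos: [0.6563, -0.1343, 0.1257]
eef_rot: [2.221, 2.221, 0.001]
contact_force: [-0.0, -0.2, -1.6]
finger_gap: 0.678
grip_force: 11.8
```

```bash
python3 - <<'E'
from h import *
st(); look("jar1","high_shelf_row","high_shelf_label","low_shelf_label","low_shelf_row"); st()
E
```

```text
t 23.55 tcp [ 0.6563 -0.1343  0.1257] xaxis [-0.e+00  1.e+00 -3.e-04] z [ 1.3e-03 -3.0e-04 -1.0e+00] F [-0.  -0.2 -1.6] gap mm 61.7 grip 11.8 q6 -0.22
jar1 top [(0.43, [0.776, 0.06, 0.003]), (0.36, [0.456, -0.064, -0.0])]
high_shelf_row top [(0.95, [0.661, -0.171, 0.08]), (0.41, [0.575, -0.179, 0.064])]
high_shelf_label top [(0.7, [0.576, -0.179, 0.065])]
low_shelf_label top [(0.55, [0.585, 0.183, 0.029])]
low_shelf_row top [(0.72, [0.675, 0.421, 0.003]), (0.69, [0.66, 0.177, 0.036]), (0.66, [0.329, -0.235, 0.001])]
jar1 scene [(0.91, [0.652, -0.136, 0.091]), (0.91, [0.461, -0.178, -0.002]), (0.68, [0.452, -0.069, -0.002])]
high_shelf_row scene [(0.74, [0.661, -0.174, 0.078])]
high_shelf_label scene [(0.88, [0.58, -0.185, 0.062])]
low_shelf_label scene [(0.87, [0.578, 0.185, 0.024])]
low_shelf_row scene [(0.56, [0.665, 0.178, 0.038]), (0.34, [0.663, -0.173, 0.0])]
t 24.15 tcp [ 0.656  -0.1345  0.1249] xaxis [ 2.e-04  1.e+00 -1.e-04] z [-0.e+00 -1.e-04 -1.e+00] F [-0.2  0.1 -1.8] gap mm 61.6 grip 11.8 q6 -0.22
```

Request:
apply_moves --series '[[[0,0,0.002],[0,0,0],0.352],[[0,0,0.004],[0,0,0],0.352],[[0,0,0.0055],[0,0,0],0.352],[[0,0,0.007],[0,0,0],0.352],[[0,0,0.008],[0,0,0],0.352],[[0,0,0.009],[0,0,0],0.352],[[0,0,0.009],[0,0,0],0.352],[[0,0,0.009],[0,0,0],0.352]]'

```text
time_s: 24.95
tcp_pos: [0.656, -0.1345, 0.1159]
eef_rot: [2.222, 2.221, -0.0]
contact_force: [1.0, -0.1, -1.5]
finger_gap: 0.68
grip_force: 11.8
```

Request:
apply_moves --series '[[[0,0,0.0005],[0,0,0],0.352],[[0,0,0.001],[0,0,0],0.352],[[0,0,0.001],[0,0,0],0.352]]'

```text
time_s: 25.25
tcp_pos: [0.656, -0.1345, 0.1151]
eef_rot: [2.221, 2.221, 0.0]
contact_force: [-0.5, 0.4, -1.5]
finger_gap: 0.676
grip_force: 11.8
```

Request:
apply_moves --series '[[[0,0,0.0005],[0,0,0],0.352],[[0,0,0.001],[0,0,0],0.352],[[0,0,0.001],[0,0,0],0.352]]'

```text
time_s: 25.55
tcp_pos: [0.656, -0.1345, 0.115]
eef_rot: [2.221, 2.221, 0.001]
contact_force: [-2.5, 0.4, 5.1]
finger_gap: 0.674
grip_force: 11.8
```

Request:
apply_moves --series '[[[0,0,0],[0,0,0],0.356],[[0,0,0],[0,0,0],0.362],[[0,0,0],[0,0,0],0.38],[[0,0,0],[0,0,0],0.45],[[0,0,0],[0,0,0],0.6],[[0,0,0],[0,0,0],0.65],[[0,0,0],[0,0,0],0.65]]'

```text
time_s: 26.25
tcp_pos: [0.656, -0.1345, 0.1138]
eef_rot: [2.222, 2.221, -0.0]
contact_force: [-0.1, -0.0, 0.7]
finger_gap: 0.827
grip_force: 0.0
```

Request:
apply_moves --series '[[[0,0,-0.01],[0,0,0],0.65],[[0,0,-0.04],[0,0,0],0.65],[[0,0,-0.07],[0,0,0],0.65],[[0,0,-0.1],[0,0,0],0.65],[[0,0,-0.1],[0,0,0],0.65],[[0,0,-0.1],[0,0,0],0.65]]'

```text
time_s: 26.85
tcp_pos: [0.6562, -0.1345, 0.2153]
eef_rot: [2.22, 2.22, 0.002]
contact_force: [0.3, 0.3, -0.6]
finger_gap: 0.826
grip_force: 0.0
```

```bash
python3 - <<'E'
from h import *
st(); look("jar1"); st()
E
```

```text
t 26.85 tcp [ 0.6562 -0.1345  0.2153] xaxis [ 2.e-04  1.e+00 -5.e-04] z [ 2.2e-03 -5.0e-04 -1.0e+00] F [ 0.3  0.3 -0.6] gap mm 75.2 grip 0.0 q6 -0.22
jar1 top [(0.57, [0.457, -0.065, -0.001])]
jar1 scene [(0.98, [0.454, -0.068, 0.001]), (0.96, [0.652, -0.134, 0.082]), (0.78, [0.461, -0.179, 0.002])]
t 27.05 tcp [ 0.6553 -0.1343  0.2125] xaxis [3.e-04 1.e+00 5.e-04] z [-2.7e-03  5.0e-04 -1.0e+00] F [ 0.1  0.  -0.2] gap mm 75.2 grip 0.0 q6 -0.22
```

Request:
apply_moves --series '[[[-0.01,-0.04,0],[0,0,0],1],[[-0.02,-0.08,0],[0,0,0],1],[[-0.03,-0.12,0],[0,0,0],1],[[-0.04,-0.16,0],[0,0,0],1],[[-0.042,-0.1915,0],[0,0,0],1],[[-0.042,-0.1915,0],[0,0,0],1],[[-0.042,-0.1915,0],[0,0,0],1]]'

```text
time_s: 27.75
tcp_pos: [0.4644, -0.1765, 0.2138]
eef_rot: [2.222, 2.22, 0.001]
contact_force: [0.8, -0.7, 0.1]
finger_gap: 1.001
grip_force: 0.0
```

```bash
python3 - <<'E'
from h import *
st(); look("jar1"); st()
E
```

```text
t 27.75 tcp [ 0.4644 -0.1765  0.2138] xaxis [1.e-03 1.e+00 1.e-04] z [ 4.e-04  1.e-04 -1.e+00] F [ 0.8 -0.7  0.1] gap mm 91.1 grip 0.0 q6 -0.39
jar1 top [(0.93, [0.655, -0.132, 0.081]), (0.83, [0.456, -0.065, -0.004]), (0.45, [0.468, -0.178, -0.001])]
jar1 scene [(0.83, [0.456, -0.068, -0.004]), (0.73, [0.654, -0.136, 0.077]), (0.67, [0.463, -0.178, -0.002]), (0.31, [0.656, -0.171, 0.003])]
t 27.95 tcp [ 0.4656 -0.1764  0.2136] xaxis [-5.e-04  1.e+00  1.e-04] z [ 1.e-04  1.e-04 -1.e+00] F [-0.2 -0.2  0. ] gap mm 91.2 grip 0.0 q6 -0.39
```

Request:
apply_moves --series '[[[0,0,0.05],[0,0,0],1],[[0,0,0.1],[0,0,0],1],[[0,0,0.14],[0,0,0],1],[[0,0,0.165],[0,0,0],1],[[0,0,0.179],[0,0,0],1],[[0,0,0.179],[0,0,0],1],[[0,0,0.179],[0,0,0],0.8],[[0,0,0.179],[0,0,0],0.65],[[0,0,0.179],[0,0,0],0.55],[[0,0,0.179],[0,0,0],0.5]]'

```text
time_s: 28.95
tcp_pos: [0.465, -0.1767, 0.0358]
eef_rot: [2.22, 2.22, 0.001]
contact_force: [0.1, -0.7, -1.9]
finger_gap: 0.753
grip_force: 0.0
```

Request:
apply_moves --series '[[[0,0,0],[0,0,0],0.46],[[0,0,0],[0,0,0],0.43],[[0,0,0],[0,0,0],0.41],[[0,0,0],[0,0,0],0.4],[[0,0,0],[0,0,0],0.39],[[0,0,0],[0,0,0],0.38],[[0,0,0],[0,0,0],0.373],[[0,0,0],[0,0,0],0.367],[[0,0,0],[0,0,0],0.363],[[0,0,0],[0,0,0],0.363]]'

```text
time_s: 29.95
tcp_pos: [0.4645, -0.1765, 0.035]
eef_rot: [2.222, 2.221, -0.0]
contact_force: [-0.4, 0.3, -0.1]
finger_gap: 0.681
grip_force: 0.0
```

Request:
apply_moves --series '[[[0,0,0],[0,0,0],0.361],[[0,0,0],[0,0,0],0.359],[[0,0,0],[0,0,0],0.357],[[0,0,0],[0,0,0],0.355],[[0,0,0],[0,0,0],0.354],[[0,0,0],[0,0,0],0.353],[[0,0,0],[0,0,0],0.352],[[0,0,0],[0,0,0],0.352]]'

```text
time_s: 30.75
tcp_pos: [0.4645, -0.1765, 0.0349]
eef_rot: [2.222, 2.221, 0.0]
contact_force: [-0.2, -0.4, -0.5]
finger_gap: 0.677
grip_force: 11.8
```

```bash
python3 - <<'E'
from h import *
st()
E
```

```text
t 30.75 tcp [ 0.4645 -0.1765  0.0349] xaxis [ 2.e-04  1.e+00 -1.e-04] z [ 1.e-04 -1.e-04 -1.e+00] F [-0.2 -0.4 -0.5] gap mm 61.6 grip 11.8 q6 -0.39
```

Request:
apply_moves --series '[[[0,0,-0.005],[0,0,0],0.352],[[0,0,-0.02],[0,0,0],0.352],[[0,0,-0.045],[0,0,0],0.352],[[0,0,-0.075],[0,0,0],0.352],[[0,0,-0.105],[0,0,0],0.352],[[0,0,-0.135],[0,0,0],0.352],[[0,0,-0.16],[0,0,0],0.352],[[0,0,-0.17],[0,0,0],0.352],[[0,0,-0.17],[0,0,0],0.352]]'

```text
time_s: 31.65
tcp_pos: [0.4649, -0.1766, 0.206]
eef_rot: [2.22, 2.219, 0.001]
contact_force: [0.1, -0.3, -2.1]
finger_gap: 0.674
grip_force: 11.8
```

Request:
apply_moves --series '[[[-0.002,0.01,0],[0,0,0],0.352],[[-0.006,0.03,0],[0,0,0],0.352],[[-0.011,0.06,0],[0,0,0],0.352],[[-0.017,0.09,0],[0,0,0],0.352],[[-0.023,0.12,0],[0,0,0],0.352],[[-0.029,0.15,0],[0,0,0],0.352],[[-0.034,0.18,0],[0,0,0],0.352],[[-0.038,0.195,0],[0,0,0],0.352],[[-0.038,0.1985,0],[0,0,0],0.352],[[-0.038,0.1985,0],[0,0,0],0.352]]'

```text
time_s: 32.65
tcp_pos: [0.6627, -0.2142, 0.2025]
eef_rot: [-2.219, -2.219, 0.003]
contact_force: [-0.7, 0.3, -1.4]
finger_gap: 0.678
grip_force: 11.8
```

Request:
apply_moves --series '[[[0,0,0.01],[0,0,0],0.352],[[0,0,0.03],[0,0,0],0.352],[[0,0,0.05],[0,0,0],0.352],[[0,0,0.065],[0,0,0],0.352],[[0,0,0.075],[0,0,0],0.352],[[0,0,0.08],[0,0,0],0.352],[[0,0,0.083],[0,0,0],0.352],[[0,0,0.085],[0,0,0],0.352],[[0,0,0.085],[0,0,0],0.352]]'

```text
time_s: 33.55
tcp_pos: [0.6631, -0.2146, 0.1204]
eef_rot: [2.221, 2.221, 0.0]
contact_force: [0.1, 0.6, -1.1]
finger_gap: 0.681
grip_force: 11.8
```

```bash
python3 - <<'E'
from h import *
st(); look("jar1",cams=("scene",)); st()
E
```

```text
t 33.55 tcp [ 0.6631 -0.2146  0.1204] xaxis [ 2.e-04  1.e+00 -3.e-04] z [ 7.e-04 -3.e-04 -1.e+00] F [ 0.1  0.6 -1.1] gap mm 62.0 grip 11.8 q6 -0.33
jar1 scene [(0.9, [0.454, -0.067, 0.0]), (0.84, [0.655, -0.137, 0.08]), (0.7, [0.659, -0.215, 0.084])]
t 33.65 tcp [ 0.6633 -0.2146  0.1206] xaxis [ 2.e-04  1.e+00 -4.e-04] z [ 1.1e-03 -4.0e-04 -1.0e+00] F [ 0.1  1.  -1.2] gap mm 61.5 grip 11.8 q6 -0.33
```

Request:
apply_moves --series '[[[0,0,0.0015],[0,0,0],0.352],[[0,0,0.003],[0,0,0],0.352],[[0,0,0.004],[0,0,0],0.352],[[0,0,0.0045],[0,0,0],0.352],[[0,0,0.005],[0,0,0],0.352],[[0,0,0.0055],[0,0,0],0.352],[[0,0,0.0055],[0,0,0],0.352]]'

```text
time_s: 34.35
tcp_pos: [0.6629, -0.2145, 0.115]
eef_rot: [2.221, 2.221, 0.0]
contact_force: [-0.1, -0.1, 1.5]
finger_gap: 0.676
grip_force: 11.8
```

Request:
apply_moves --series '[[[0,0,0.0005],[0,0,0],0.352],[[0,0,0.0005],[0,0,0],0.352]]'

```text
time_s: 34.55
tcp_pos: [0.6629, -0.2145, 0.115]
eef_rot: [2.221, 2.221, 0.0]
contact_force: [-2.2, 1.0, 4.0]
finger_gap: 0.676
grip_force: 11.8
```

Request:
apply_moves --series '[[[0,0,0],[0,0,0],0.356],[[0,0,0],[0,0,0],0.362],[[0,0,0],[0,0,0],0.38],[[0,0,0],[0,0,0],0.45],[[0,0,0],[0,0,0],0.6],[[0,0,0],[0,0,0],0.65],[[0,0,0],[0,0,0],0.65]]'

```text
time_s: 35.25
tcp_pos: [0.663, -0.2145, 0.1138]
eef_rot: [2.222, 2.221, -0.0]
contact_force: [0.5, -0.1, -0.2]
finger_gap: 0.823
grip_force: 0.0
```

Request:
apply_moves --series '[[[0,0,-0.01],[0,0,0],0.65],[[0,0,-0.04],[0,0,0],0.65],[[0,0,-0.08],[0,0,0],0.65],[[0,0,-0.12],[0,0,0],0.65],[[0.03,-0.02,-0.135],[0,0,0],0.65],[[0.07,-0.06,-0.135],[0,0,0],0.65],[[0.11,-0.1,-0.135],[0,0,0],0.65],[[0.145,-0.13,-0.135],[0,0,0],0.65],[[0.145,-0.13,-0.135],[0,0,0],0.65]]'

```text
time_s: 36.15
tcp_pos: [0.5293, -0.0664, 0.2502]
eef_rot: [-2.218, -2.223, -0.0]
contact_force: [0.3, -1.3, 0.7]
finger_gap: 0.828
grip_force: 0.0
```

```bash
python3 - <<'E'
from h import *
st(); look("jar1","can1","scanner","scanner_window")
t=viewer.read_camera("top");s=viewer.read_camera("scene")
cv2.imwrite("pics/top1.png",t);cv2.imwrite("pics/scene1.png",s)
cv2.imwrite("pics/both1.png",np.hstack([cv2.resize(t[150:300,110:390],(560,300)),s[60:360,130:370]]))
st()
E
```

```text
t 36.15 tcp [ 0.5293 -0.0664  0.2502] xaxis [-0.0024  1.      0.0013] z [-0.001   0.0013 -1.    ] F [ 0.3 -1.3  0.7] gap mm 75.3 grip 0.0 q6 -0.15
jar1 top [(0.97, [0.664, -0.215, 0.081]), (0.82, [0.656, -0.131, 0.078]), (0.48, [0.456, -0.066, -0.005])]
can1 top [(0.87, [0.665, 0.212, 0.039]), (0.73, [0.584, 0.185, 0.026]), (0.62, [0.591, 0.432, 0.042]), (0.56, [0.661, 0.141, 0.041])]
scanner top [(0.64, [0.496, 0.438, 0.001])]
scanner_window top [(0.61, [0.667, 0.178, 0.002]), (0.4, [0.502, 0.435, -0.001])]
jar1 scene [(0.86, [0.65, -0.137, 0.081]), (0.83, [0.661, -0.214, 0.078]), (0.65, [0.454, -0.067, -0.001])]
can1 scene [(0.79, [0.666, 0.207, 0.044]), (0.77, [0.658, 0.14, 0.04])]
scanner scene [(0.76, [0.494, 0.437, 0.01]), (0.51, [0.662, -0.173, 0.076])]
scanner_window scene [(0.82, [0.592, 0.43, 0.037])]
t 36.75 tcp [ 0.5333 -0.0699  0.2486] xaxis [ 8.e-04  1.e+00 -1.e-04] z [-5.e-04 -1.e-04 -1.e+00] F [-0.2 -0.1  0.6] gap mm 75.0 grip 0.0 q6 -0.15
```

View pics/both1.png

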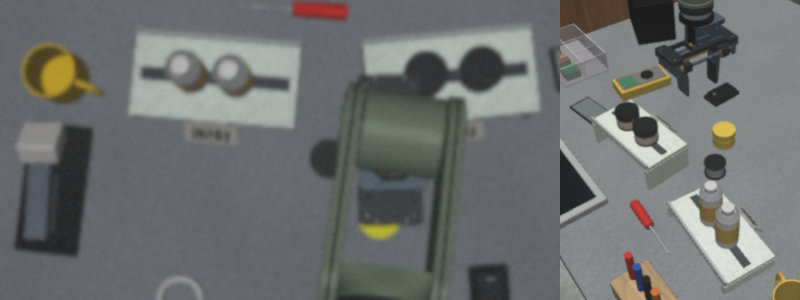

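```bash
python3 - <<'E'
from h import *
t=cv2.imread("pics/top1.png"); c=t[200:290,100:175]
cv2.imwrite("pics/scan.png",cv2.resize(c,None,fx=6,fy=6,interpolation=cv2.INTER_CUBIC))
g=cv2.cvtColor(c,cv2.COLOR_BGR2GRAY); print(g[40,::3],g[60,::3])
E
```

```text
[101 105 105 107 104 105 105  75  80  91  93  82  53  49  38  43  34  46
  92 101 101 102 104 101 100] [103 101 101 102 101  99  84  50  88  90  92  68  60  43  42  37  41  84
 103 102 108 104 104 102 104]
```

View pics/scan.png

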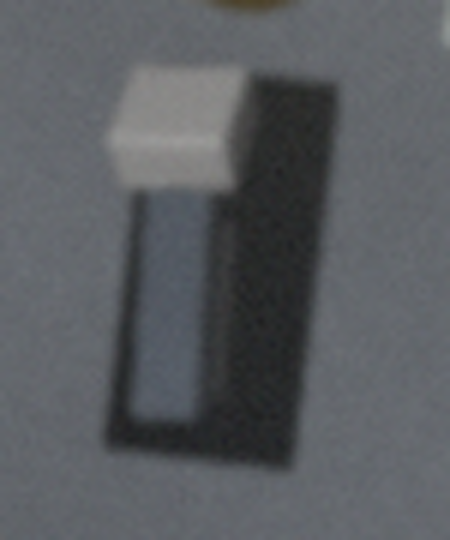

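```bash
python3 - <<'E'
from h import *
f=lambda p,z: unproj("top",np.array(p)/6+[100,200]-0.4,z)[:,:2]
b=f([(147,190),(212,188),(130,418),(198,420)],.063)
print(b.round(4)); a=b[:2].mean(0); c=b[2:].mean(0); v=a-c
print("bar rear mid",c.round(4),"yaw",np.degrees(np.arctan2(v[1],v[0])).round(2)); u=v/np.linalg.norm(v); print("origin est",(c+.07*u).round(4))
m=f([(338,85),(290,467),(107,448)],.003); print("mat",m.round(4),"ctr",((m[0]+m[2])/2).round(4),[np.degrees(np.arctan2(*(m[0]-m[1])[::-1])).round(2)])
E
```

```text
[[0.5388 0.4497]
 [0.5394 0.4171]
 [0.4267 0.4572]
 [0.4255 0.4232]]
bar rear mid [0.4261 0.4402] yaw -3.46
origin est [0.4959 0.436 ]
mat [[0.5952 0.3698]
 [0.4    0.3935]
 [0.4103 0.4887]] ctr [0.5027 0.4292] [np.float64(-6.95)]
```

Request:
apply_moves --series '[[[0.03,0,0],[0,0,0],1],[[0.075,0,0],[0,0,0],1],[[0.12,0,0],[0,0,0],1],[[0.165,0,0],[0,0,0],1],[[0.21,0,0],[0,0,0],1],[[0.255,0,0],[0,0,0],1],[[0.3,0,0],[0,0,0],1],[[0.345,0,0],[0,0,0],1],[[0.39,0,0],[0,0,0],1],[[0.4,0,0],[0,0,0],1]]'

```text
time_s: 37.75
tcp_pos: [0.5327, 0.3349, 0.2482]
eef_rot: [-2.216, -2.225, -0.001]
contact_force: [0.4, -0.3, -0.3]
finger_gap: 1.002
grip_force: 0.0
```

Request:
apply_moves --series '[[[0.03,-0.0255,0],[0,0,-8],1],[[0.06,-0.0255,0],[0,0,-16],1],[[0.09,-0.0255,0],[0,0,-24],1],[[0.105,-0.0255,0],[0,0,-32],1],[[0.105,-0.0255,0],[0,0,-40],1],[[0.105,-0.0255,0],[0,0,-48],1],[[0.105,-0.0255,0],[0,0,-56],1],[[0.105,-0.0255,0],[0,0,-64],1],[[0.105,-0.0255,0],[0,0,-72],1],[[0.105,-0.0255,0],[0,0,-80],1]]'

```text
time_s: 38.75
tcp_pos: [0.508, 0.4347, 0.2487]
eef_rot: [-0.266, -3.13, 0.001]
contact_force: [0.3, 0.2, -0.6]
finger_gap: 1.003
grip_force: 0.0
```

Request:
apply_moves --series '[[[0,0,0],[0,0,-6.5],1],[[0,0,0],[0,0,-6.5],1],[[0,0,0],[0,0,-6.5],1],[[0,0,0],[0,0,-6.5],1]]'

```text
time_s: 39.15
tcp_pos: [0.5078, 0.4353, 0.2488]
eef_rot: [-0.099, -3.14, 0.0]
contact_force: [-0.1, -0.0, -0.1]
finger_gap: 0.996
grip_force: 0.0
```

```bash
python3 - <<'E'
from h import *
st(); look("jar1","can1","scanner"); st()
E
```

```text
t 39.15 tcp [0.5078 0.4353 0.2488] xaxis [-0.998   0.0632  0.    ] z [-0.e+00 -3.e-04 -1.e+00] F [-0.1 -0.  -0.1] gap mm 90.6 grip 0.0 q6 -0.82
jar1 top [(0.88, [0.654, -0.132, 0.077]), (0.84, [0.668, -0.214, 0.076]), (0.78, [0.457, -0.063, -0.002]), (0.54, [0.502, 0.431, 0.002]), (0.49, [0.496, 0.436, 0.001])]
can1 top [(0.69, [0.659, 0.144, 0.04]), (0.68, [0.663, 0.211, 0.04])]
scanner top [(0.82, [0.497, 0.438, 0.003])]
jar1 scene [(0.96, [0.452, -0.068, -0.001]), (0.69, [0.652, -0.134, 0.082]), (0.69, [0.66, -0.216, 0.076])]
can1 scene [(0.92, [0.666, 0.209, 0.048]), (0.73, [0.659, -0.219, 0.079])]
scanner scene [(0.81, [0.493, 0.439, 0.005]), (0.71, [0.33, -0.236, 0.0])]
t 39.55 tcp [0.5076 0.4356 0.2489] xaxis [-9.981e-01  6.140e-02 -1.000e-04] z [ 1.e-04 -1.e-04 -1.e+00] F [-0.3 -0.   0.4] gap mm 91.0 grip 0.0 q6 -0.82
```

Request:
apply_moves --series '[[[0,0,0.05],[0,0,0],1],[[0,0,0.1],[0,0,0],1],[[0,0,0.15],[0,0,0],1],[[0,0,0.18],[0,0,0],1],[[0,0,0.2],[0,0,0],1],[[0,0,0.2],[0,0,0],1],[[0,0,0.2],[0,0,0],0.4],[[0,0,0.2],[0,0,0],0],[[0,0,0.2],[0,0,0],-0.1],[[0,0,0.2],[0,0,0],-0.15]]'

```text
time_s: 40.55
tcp_pos: [0.5081, 0.436, 0.0503]
eef_rot: [0.096, 3.138, 0.002]
contact_force: [-0.5, -0.4, -0.5]
finger_gap: 0.681
grip_force: 0.0
```

Request:
apply_moves --series '[[[0,0,0],[0,0,0],-0.2],[[0,0,0],[0,0,0],-0.25],[[0,0,0],[0,0,0],-0.5],[[0,0,0],[0,0,0],-0.5],[[0,0,0],[0,0,0],-0.5],[[0,0,0],[0,0,0],-0.5]]'

```text
time_s: 41.15
tcp_pos: [0.5077, 0.4358, 0.0491]
eef_rot: [0.096, 3.14, 0.001]
contact_force: [0.0, 0.6, 0.5]
finger_gap: 0.376
grip_force: 30.0
```

```bash
python3 - <<'E'
from h import *
st()
E
```

```text
t 41.15 tcp [0.5077 0.4358 0.0491] xaxis [-9.981e-01  6.130e-02 -4.000e-04] z [ 4.e-04  5.e-04 -1.e+00] F [0.  0.6 0.5] gap mm 34.2 grip 30.0 q6 -0.82
```

Request:
apply_moves --series '[[[0,0,-0.01],[0,0,0],-0.5],[[0,0,-0.03],[0,0,0],-0.5],[[0,0,-0.06],[0,0,0],-0.5],[[0,0,-0.09],[0,0,0],-0.5],[[0,0,-0.12],[0,0,0],-0.5],[[0,0,-0.14],[0,0,0],-0.5],[[0,0,-0.15],[0,0,0],-0.5],[[0,0,-0.15],[0,0,0],-0.5],[[0,0,-0.15],[0,0,0],-0.5]]'

```text
time_s: 42.05
tcp_pos: [0.5071, 0.435, 0.1977]
eef_rot: [-0.096, -3.138, 0.003]
contact_force: [-0.5, -0.1, -2.1]
finger_gap: 0.374
grip_force: 30.0
```

Request:
apply_moves --series '[[[0.005,-0.015,0],[0,0,2],-0.5],[[0.015,-0.04,0],[0,0,2],-0.5],[[0.025,-0.075,0],[0,0,2],-0.5],[[0.035,-0.11,0],[0,0,2],-0.5],[[0.045,-0.145,0],[0,0,2],-0.5],[[0.055,-0.18,0],[0,0,2],-0.5],[[0.065,-0.215,0],[0,0,2],-0.5],[[0.07,-0.235,0],[0,0,2],-0.5],[[0.0717,-0.2415,0],[0,0,2],-0.5],[[0.0717,-0.2415,0],[0,0,2],-0.5]]'

```text
time_s: 43.05
tcp_pos: [0.4208, 0.1984, 0.1982]
eef_rot: [-0.153, -3.137, 0.001]
contact_force: [0.2, 0.5, -1.8]
finger_gap: 0.374
grip_force: 30.0
```

```bash
python3 - <<'E'
from h import *
st(); look("scanner","scanner_window","low_shelf_label")
cv2.imwrite("pics/scene2.png",viewer.read_camera("scene")); cv2.imwrite("pics/top2.png",viewer.read_camera("top"))
st()
E
```

```text
t 43.05 tcp [0.4208 0.1984 0.1982] xaxis [-0.9953  0.0973  0.0012] z [-1.3e-03 -4.0e-04 -1.0e+00] F [ 0.2  0.5 -1.8] gap mm 34.1 grip 30.0 q6 -1.06
scanner top []
scanner_window top [(0.91, [0.505, 0.193, 0.193])]
low_shelf_label top [(0.75, [0.583, 0.182, 0.029]), (0.6, [0.667, 0.179, 0.001]), (0.44, [0.33, 0.232, 0.002])]
scanner scene [(0.74, [0.667, 0.209, 0.044]), (0.65, [0.411, 0.202, 0.156]), (0.61, [0.657, 0.141, 0.04])]
scanner_window scene [(0.9, [0.502, 0.189, 0.186])]
low_shelf_label scene [(0.71, [0.693, -0.412, 0.003]), (0.59, [0.58, 0.184, 0.022]), (0.48, [0.659, -0.216, 0.078])]
t 43.55 tcp [0.4213 0.1992 0.1988] xaxis [-9.954e-01  9.550e-02  1.000e-04] z [-1.e-04 -1.e-04 -1.e+00] F [-0.3 -0.  -1.3] gap mm 33.9 grip 30.0 q6 -1.06
```

View pics/scene2.png

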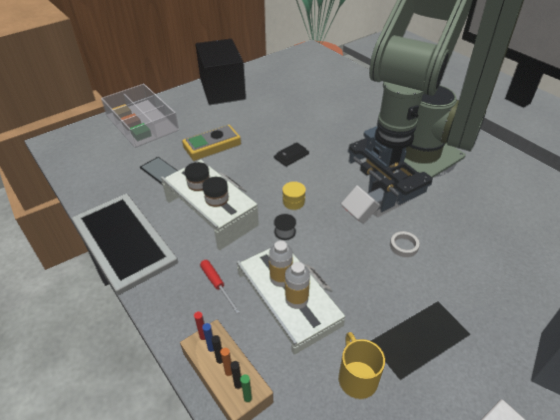

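Request:
apply_moves --series '[[[0,0,0.02],[0,0,0],-0.5],[[0,0,0.05],[0,0,0],-0.5],[[0,0,0.08],[0,0,0],-0.5],[[0,0,0.095],[0,0,0],-0.5],[[0,0,0.1015],[0,0,0],-0.5],[[0,0,0.1015],[0,0,0],-0.5],[[0,0,0.1015],[0,0,0],-0.5],[[0,0,0.1015],[0,0,0],-0.5]]'

```text
time_s: 44.35
tcp_pos: [0.422, 0.1993, 0.0984]
eef_rot: [0.151, 3.136, 0.002]
contact_force: [-0.1, -0.2, -1.0]
finger_gap: 0.373
grip_force: 30.0
```

```bash
python3 - <<'E'
from h import *
st(); look("scanner_window","low_shelf_label","high_shelf_label","can1","jar1"); st()
E
```

```text
t 44.35 tcp [0.422  0.1993 0.0984] xaxis [-0.9954  0.096  -0.0021] z [ 2.2e-03  9.0e-04 -1.0e+00] F [-0.1 -0.2 -1. ] gap mm 33.9 grip 30.0 q6 -1.06
scanner_window top [(0.98, [0.505, 0.192, 0.095])]
low_shelf_label top [(0.8, [0.583, 0.178, 0.029]), (0.7, [0.689, -0.409, -0.002])]
high_shelf_label top [(0.6, [0.576, -0.178, 0.061])]
can1 top [(0.8, [0.664, 0.212, 0.038]), (0.76, [0.66, 0.141, 0.043])]
jar1 top [(0.88, [0.458, -0.066, -0.002]), (0.83, [0.657, -0.13, 0.076]), (0.72, [0.667, -0.216, 0.08])]
scanner_window scene [(0.82, [0.505, 0.187, 0.088]), (0.73, [0.66, -0.173, 0.08])]
low_shelf_label scene [(0.85, [0.582, 0.183, 0.024])]
high_shelf_label scene [(0.74, [0.577, -0.181, 0.062])]
can1 scene [(0.62, [0.657, 0.14, 0.039]), (0.59, [0.67, 0.212, 0.046])]
jar1 scene [(0.87, [0.66, -0.215, 0.079]), (0.65, [0.453, -0.07, -0.003]), (0.55, [0.653, -0.136, 0.082])]
t 44.95 tcp [0.4212 0.1989 0.0974] xaxis [-0.9954  0.096   0.    ] z [-1.e-04 -1.e-04 -1.e+00] F [-0.1  0.5 -1. ] gap mm 34.1 grip 30.0 q6 -1.06
```

Request:
apply_moves --series '[[[0,0,0],[0,0,0],-0.5],[[0,0,0],[0,0,0],-0.5],[[0,0,0],[0,0,0],-0.5],[[0,0,0],[0,0,0],-0.5],[[0,0,0],[0,0,0],-0.5],[[0,0,0],[0,0,0],-0.5],[[0,0,0],[0,0,0],-0.5],[[0,0,0],[0,0,0],-0.5],[[0,0,0],[0,0,0],-0.5],[[0,0,0],[0,0,0],-0.5]]'

```text
time_s: 45.95
tcp_pos: [0.4213, 0.1989, 0.0974]
eef_rot: [0.151, 3.138, -0.0]
contact_force: [-0.1, -0.4, -1.6]
finger_gap: 0.376
grip_force: 30.0
```

Request:
apply_moves --series '[[[0,0,0],[0,0,0],-0.5],[[0,0,0],[0,0,0],-0.5],[[0,0,0],[0,0,0],-0.5],[[0,0,0],[0,0,0],-0.5],[[0,0,0],[0,0,0],-0.5],[[0,0,0],[0,0,0],-0.5]]'

```text
time_s: 46.55
tcp_pos: [0.4213, 0.1989, 0.0974]
eef_rot: [0.151, 3.138, -0.0]
contact_force: [0.0, 0.3, -0.1]
finger_gap: 0.374
grip_force: 30.0
```

Request:
apply_moves --series '[[[0,0,-0.02],[0,0,0],-0.5],[[0,0,-0.05],[0,0,0],-0.5],[[0,0,-0.073],[0,0,0],-0.5],[[-0.002,-0.02,-0.073],[0,0,-2],-0.5],[[-0.005,-0.055,-0.073],[0,0,-4],-0.5],[[-0.008,-0.09,-0.073],[0,0,-6],-0.5],[[-0.011,-0.125,-0.073],[0,0,-8],-0.5],[[-0.014,-0.16,-0.073],[0,0,-10],-0.5],[[-0.017,-0.19,-0.073],[0,0,-10.8],-0.5],[[-0.0172,-0.1968,-0.073],[0,0,-10.8],-0.5]]'

```text
time_s: 47.55
tcp_pos: [0.4193, -0.0009, 0.1705]
eef_rot: [-0.14, 3.138, -0.001]
contact_force: [-1.2, 0.2, -1.3]
finger_gap: 0.371
grip_force: 30.0
```

```bash
python3 - <<'E'
from h import *
s=monitor.read_state(); st(); M=R.from_rotvec(s['eef_rot']).as_matrix(); print(M.T@(np.array([.4178,-.1963,.1373])-s['tcp_pos']))
E
```

```text
t 47.55 tcp [ 0.4193 -0.0009  0.1705] xaxis [-0.996  -0.0892 -0.    ] z [ 1.e-04 -9.e-04 -1.e+00] F [-1.2  0.2 -1.3] gap mm 33.8 grip 30.0 q6 -1.69
[ 0.01889676 -0.19446694  0.03335513]
```

Request:
apply_moves --series '[[[0.003,-0.02,0],[0,0,0],-0.5],[[0.006,-0.055,0],[0,0,0],-0.5],[[0.009,-0.09,0],[0,0,0],-0.5],[[0.012,-0.125,0],[0,0,0],-0.5],[[0.016,-0.16,0],[0,0,0],-0.5],[[0.0185,-0.19,0.01],[0,0,0],-0.5],[[0.0185,-0.195,0.025],[0,0,0],-0.5],[[0.0185,-0.195,0.033],[0,0,0],-0.5],[[0.0185,-0.195,0.033],[0,0,0],-0.5],[[0.0185,-0.195,0.033],[0,0,0],-0.5]]'

```text
time_s: 48.55
tcp_pos: [0.4192, -0.1937, 0.1376]
eef_rot: [0.147, -3.138, -0.0]
contact_force: [-0.5, 0.3, -1.4]
finger_gap: 0.374
grip_force: 30.0
```

```bash
python3 - <<'E'
from h import *
st(); look("scanner_window","high_shelf_label")
s=monitor.read_state(); st(); M=R.from_rotvec(s['eef_rot']).as_matrix(); print(M.T@(np.array([.4178,-.1963,.1373])-s['tcp_pos']))
E
```

```text
t 48.55 tcp [ 0.4192 -0.1937  0.1376] xaxis [-0.9956 -0.0932  0.    ] z [-1.e-04  3.e-04 -1.e+00] F [-0.5  0.3 -1.4] gap mm 34.0 grip 30.0 q6 -2.12
scanner_window top [(0.77, [0.505, -0.184, 0.133]), (0.45, [0.657, -0.173, 0.08]), (0.36, [0.33, -0.236, 0.003])]
high_shelf_label top [(0.81, [0.574, -0.18, 0.064])]
scanner_window scene [(0.97, [0.501, -0.189, 0.124])]
high_shelf_label scene []
t 48.85 tcp [ 0.4193 -0.1943  0.1379] xaxis [-9.957e-01 -9.280e-02 -8.000e-04] z [ 9.e-04 -5.e-04 -1.e+00] F [ 0.1  0.3 -2. ] gap mm 33.8 grip 30.0 q6 -2.12
[ 0.0016668  -0.00186159  0.00060493]
```

Request:
apply_moves --series '[[[0.001,-0.002,0.0005],[0,0,0],-0.5],[[0.001,-0.002,0.0005],[0,0,0],-0.5],[[0.001,-0.002,0.0005],[0,0,0],-0.5],[[0.001,-0.002,0.0005],[0,0,0],-0.5],[[0.001,-0.002,0.0005],[0,0,0],-0.5],[[0.001,-0.002,0.0005],[0,0,0],-0.5],[[0.001,-0.002,0.0005],[0,0,0],-0.5],[[0.001,-0.002,0.0005],[0,0,0],-0.5],[[0.001,-0.002,0.0005],[0,0,0],-0.5],[[0.001,-0.002,0.0005],[0,0,0],-0.5]]'

```text
time_s: 49.85
tcp_pos: [0.4182, -0.1966, 0.137]
eef_rot: [-0.145, 3.138, -0.0]
contact_force: [-0.7, -0.2, -2.5]
finger_gap: 0.374
grip_force: 30.0
```

Request:
apply_moves --series '[[[0,0,0],[0,0,0],-0.5],[[0,0,0],[0,0,0],-0.5],[[0,0,0],[0,0,0],-0.5],[[0,0,0],[0,0,0],-0.5],[[0,0,0],[0,0,0],-0.5],[[0,0,0],[0,0,0],-0.5],[[0,0,0],[0,0,0],-0.5],[[0,0,0],[0,0,0],-0.5],[[0,0,0],[0,0,0],-0.5],[[0,0,0],[0,0,0],-0.5]]'

```text
time_s: 50.85
tcp_pos: [0.4182, -0.1966, 0.1369]
eef_rot: [0.145, -3.138, 0.0]
contact_force: [-0.1, -0.3, -2.0]
finger_gap: 0.37
grip_force: 30.0
```

```bash
python3 - <<'E'
from h import *
st(); look("jar1","can1"); st()
E
```

```text
t 50.85 tcp [ 0.4182 -0.1966  0.1369] xaxis [-0.9957 -0.0921  0.    ] z [-0. -0. -1.] F [-0.1 -0.3 -2. ] gap mm 33.6 grip 30.0 q6 -2.13
jar1 top [(0.86, [0.665, -0.217, 0.082]), (0.59, [0.655, -0.134, 0.079]), (0.57, [0.458, -0.066, -0.003]), (0.51, [0.578, -0.181, 0.065])]
can1 top [(0.66, [0.662, 0.143, 0.046]), (0.61, [0.666, 0.215, 0.039]), (0.41, [0.573, -0.182, 0.064])]
jar1 scene [(0.88, [0.65, -0.134, 0.082]), (0.8, [0.66, -0.216, 0.077]), (0.71, [0.579, -0.183, 0.062]), (0.62, [0.452, -0.065, -0.003])]
can1 scene [(0.74, [0.658, 0.14, 0.04]), (0.63, [0.668, 0.206, 0.044]), (0.42, [0.651, -0.136, 0.082])]
t 51.15 tcp [ 0.4182 -0.1966  0.137 ] xaxis [-9.957e-01 -9.220e-02 -1.000e-04] z [ 1.e-04 -1.e-04 -1.e+00] F [-0.6 -0.  -1.6] gap mm 34.0 grip 30.0 q6 -2.13
```

Request:
apply_moves --series '[[[0,0,-0.03],[0,0,0],-0.5],[[0,0.01,-0.06],[0,0,0],-0.5],[[-0.008,0.035,-0.063],[0,0,0],-0.5],[[-0.018,0.075,-0.063],[0,0,0],-0.5],[[-0.028,0.12,-0.063],[0,0,0],-0.5],[[-0.039,0.165,-0.063],[0,0,0],-0.5],[[-0.05,0.21,-0.063],[0,0,0],-0.5],[[-0.06,0.255,-0.063],[0,0,0],-0.5],[[-0.068,0.29,-0.063],[0,0,0],-0.5],[[-0.0726,0.3088,-0.063],[0,0,0],-0.5]]'

```text
time_s: 52.15
tcp_pos: [0.4621, 0.1203, 0.1999]
eef_rot: [-0.149, 3.138, 0.001]
contact_force: [0.9, -0.5, -1.8]
finger_gap: 0.376
grip_force: 30.0
```

Request:
apply_moves --series '[[[-0.008,0.035,0],[0,0,2],-0.5],[[-0.018,0.075,0],[0,0,4],-0.5],[[-0.028,0.12,0],[0,0,6],-0.5],[[-0.039,0.165,0],[0,0,8],-0.5],[[-0.05,0.21,0],[0,0,10],-0.5],[[-0.06,0.255,0],[0,0,11.3],-0.5],[[-0.068,0.29,0],[0,0,11.3],-0.5],[[-0.0726,0.3088,0],[0,0,11.3],-0.5],[[-0.0726,0.3088,0],[0,0,11.3],-0.5],[[-0.0726,0.3088,0],[0,0,11.3],-0.5]]'

```text
time_s: 53.15
tcp_pos: [0.5055, 0.4313, 0.1992]
eef_rot: [-0.164, -3.136, 0.003]
contact_force: [-0.6, -0.4, -1.9]
finger_gap: 0.372
grip_force: 30.0
```

```bash
python3 - <<'E'
from h import *
st(); look("mat"); st()
s=monitor.read_state(); M=R.from_rotvec(s['eef_rot']).as_matrix(); print(M.T@(np.array([.506,.4317,.051])-s['tcp_pos']))
E
```

```text
t 53.15 tcp [0.5055 0.4313 0.1992] xaxis [-9.946e-01  1.040e-01  8.000e-04] z [-0.001  -0.0017 -1.    ] F [-0.6 -0.4 -1.9] gap mm 33.8 grip 30.0 q6 -0.78
mat top [(0.65, [0.504, 0.436, 0.0])]
mat scene [(0.68, [0.501, 0.431, 0.002])]
t 53.35 tcp [0.5059 0.4305 0.2002] xaxis [-0.9944  0.106   0.    ] z [-1.e-04 -4.e-04 -1.e+00] F [ 0.5 -0.6 -1.1] gap mm 33.9 grip 30.0 q6 -0.78
[6.20281765e-05 1.27877703e-03 1.49173560e-01]
```

Request:
apply_moves --series '[[[0,0.001,0.03],[0,0,0],-0.5],[[0,0.001,0.07],[0,0,0],-0.5],[[0,0.001,0.11],[0,0,0],-0.5],[[0,0.001,0.135],[0,0,0],-0.5],[[0,0.001,0.144],[0,0,0],-0.5],[[0,0.001,0.147],[0,0,0],-0.5],[[0,0.001,0.149],[0,0,0],-0.5],[[0,0.001,0.15],[0,0,0],-0.5],[[0,0.001,0.151],[0,0,0],-0.5],[[0,0.001,0.151],[0,0,0],-0.5]]'

```text
time_s: 54.35
tcp_pos: [0.5063, 0.433, 0.0498]
eef_rot: [0.165, 3.136, 0.001]
contact_force: [0.3, -1.2, -1.7]
finger_gap: 0.369
grip_force: 30.0
```

```bash
python3 - <<'E'
from h import *
st()
E
```

```text
t 54.35 tcp [0.5063 0.433  0.0498] xaxis [-0.9945  0.1047 -0.0011] z [ 1.2e-03  9.0e-04 -1.0e+00] F [ 0.3 -1.2 -1.7] gap mm 33.6 grip 30.0 q6 -0.78
```

Request:
apply_moves --series '[[[0,0,0.0005],[0,0,0],-0.5],[[0,0,0.001],[0,0,0],-0.5],[[0,0,0.001],[0,0,0],-0.3],[[0,0,0.001],[0,0,0],-0.2],[[0,0,0.001],[0,0,0],0],[[0,0,0.001],[0,0,0],0.4],[[0,0,0.001],[0,0,0],0.8],[[0,0,0.001],[0,0,0],0.8],[[0,0,0.001],[0,0,0],0.8]]'

```text
time_s: 55.25
tcp_pos: [0.5059, 0.4327, 0.0478]
eef_rot: [-0.165, -3.137, 0.0]
contact_force: [-0.1, 0.2, 0.7]
finger_gap: 0.806
grip_force: 0.0
```

Request:
apply_moves --series '[[[0,0,-0.02],[0,0,0],0.8],[[0,0,-0.06],[0,0,0],0.8],[[0,0,-0.1],[0,0,0],0.8],[[0,0,-0.15],[0,0,0],0.8],[[0.03,0,-0.18],[0,0,0],0.8],[[0.07,0,-0.18],[0,0,0],0.8],[[0.1,0,-0.18],[0,0,0],0.8],[[0.1,0,-0.18],[0,0,0],0.8],[[0.1,0,-0.18],[0,0,0],0.8]]'

```text
time_s: 56.15
tcp_pos: [0.4064, 0.4434, 0.2282]
eef_rot: [0.163, 3.136, 0.0]
contact_force: [0.6, 0.0, 1.0]
finger_gap: 0.902
grip_force: 0.0
```

```bash
python3 - <<'E'
from h import *
st(); look("jar1","can1","scanner","scanner_window"); st()
t=viewer.read_camera("top");s=viewer.read_camera("scene")
cv2.imwrite("pics/fin.png",np.hstack([cv2.resize(t[150:300,110:390],(560,300)),s[120:420,210:450]]))
E
```

```text
t 56.15 tcp [0.4064 0.4434 0.2282] xaxis [-0.9946  0.1036 -0.001 ] z [ 1.1e-03  2.0e-04 -1.0e+00] F [0.6 0.  1. ] gap mm 82.0 grip 0.0 q6 -0.66
jar1 top [(0.95, [0.654, -0.128, 0.078]), (0.71, [0.458, -0.066, 0.0])]
can1 top [(0.88, [0.664, 0.212, 0.04]), (0.53, [0.66, 0.14, 0.043]), (0.44, [0.499, -0.428, -0.002])]
scanner top [(0.93, [0.493, 0.434, 0.002]), (0.55, [0.501, 0.434, -0.005])]
scanner_window top [(0.79, [0.589, 0.424, 0.041])]
jar1 scene [(0.89, [0.658, -0.218, 0.076]), (0.8, [0.652, -0.135, 0.08]), (0.6, [0.455, -0.065, -0.004])]
can1 scene [(0.79, [0.665, 0.207, 0.044]), (0.57, [0.658, 0.143, 0.041])]
scanner scene [(0.9, [0.496, 0.433, 0.003]), (0.41, [0.33, -0.234, -0.0])]
scanner_window scene [(0.76, [0.588, 0.422, 0.038]), (0.37, [0.675, 0.419, -0.0])]
t 56.65 tcp [0.4068 0.4431 0.2277] xaxis [-9.944e-01  1.052e-01  1.000e-04] z [-1.e-04 -3.e-04 -1.e+00] F [ 0.7 -0.   0.1] gap mm 82.2 grip 0.0 q6 -0.66
```

View pics/fin.png

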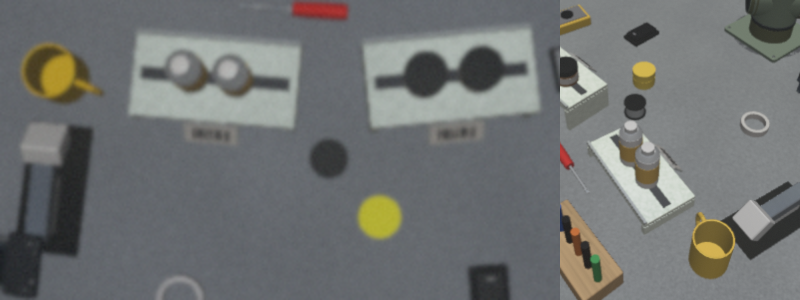

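The cans stand at (185,70) and (233,75) and the jars at (427,73) and (481,67), all on their strips. The scanner lies lengthwise on its mat at (40,190), and the bystanders have not moved.

```bash
python3 -c "
from h import *
print(workorder.hand_in())"
```

```text
the job is handed in; nothing more can be done
None
```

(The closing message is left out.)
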